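# Find the full tin by its weight

### The arm

A 6-joint arm with a two-finger parallel gripper is mounted at the origin on a cart in front of the work surface, level with it; the furniture and walls round the work are solid. World frame = base frame: x ahead of the robot, y to its left, z up, the work surface at z = 0. Lengths are in m, angles in rad, forces in N, time in s.
With the tool pointing down it reaches from about 0.275 to 0.875 m from the base axis. Payload 12.5 kg.
Tool frame: the origin (TCP) lies on the mounting face of the last link; the fingertips stand 173 mm ahead of it and the grasp point (between the pads) lies 155 mm ahead of it; z points along the fingers, y is the line along which they close (so a half turn about z gives the same grasp; the last joint's range is limited). The gripper opens to 85 mm and grips with 20 to 120 N. Pads are 22 mm wide; open, the fingers measure 114 mm over their backs; the gripper's body (76 mm by 85 mm) begins 54 mm behind the grasp point. The pads swing forward as they close: fully open they stand 13 mm farther back than shut.
Start: joints at [1.25, 0.351, 1.652, -0, 1.139, -0.085], TCP at [0.128, 0.535, 0.405] pointing down, gripper open.
Joint ranges: [-2.75, 2.75], [-0.79, 2.1], [0.01, 2.65], [-1.57, 4.71], [0.07, 3.14], [-2.87, 2.87]. Speed limits (rad/s): [2.22, 2.22, 2.79, 3.14, 3.14, 3.14].

### API

Orientations are given as a 3x3 rotation matrix whose columns are the frame's x, y, z axes.
In Python, from bench import monitor, optics, ticket gives the robot as it stands.
- The arm moves only by the tool servo_tool, never from a script. Its arguments are lists of equal length, an entry for each row: "offset": the shift along the tool's x, y, z in units of 0.5 m (1.0 is 0.5 m), a list of three; "dr": the turn, a rotation vector about the tool's x, y, z in units of 2 rad (1.0 is 2 rad), a list of three; "grip": the closure, from -1 (fully open) to 1 (shut). A call has 1 to 20 rows; each row is the pose to reach, as a shift and turn from the pose commanded when the call began, along the tool's axes at that moment; what a row does not reach only later rows make up. A row lasts 1/12 s, in which the tool goes at most 41.7 mm and 7.16 degrees, less where a joint would pass 70% of its speed; a pose out of reach is approached as far as the arm can. A call with a number of a shift or a turn outside -1 to 1 is refused whole. A call with a gripper value outside its range is refused whole. The fingers move at their own pace and stop on an object; "force" is the grip in N (left out, the last holds). Time passes only in rows, so rows that repeat a pose let the fingers close. It gives the time, the measured TCP pose, the force, the opening and the grip force at its end, in the units of the state.
- monitor.state(): the state, without advancing time (a new reading comes with each control period).
- optics.read_camera(name): name is "scene" or "top"; returns the picture (420x560x3 uint8, blue, green, red); there is no depth.
- optics.calibration(name): a dict with "K" (3x3 intrinsics, pixels), "R" (3x3) and "t" (3): a world point X has camera coordinates R X + t. Camera axes: x right, y down, z forward; pixel columns grow to the right and rows downward; lengths in m; the calibration is good to about 2 mm. A picture is of the moment at which its call begins. calibration takes no time and is no camera call.
- ticket.close_job(): hands the job in; it is judged then, once.
The state is a dict: "clock": time; "joints": joint angles; "dq": joint speeds; "joint_torque": joint torques, N m; "tool_pos": TCP position; "orientation": TCP orientation; "contact_force": force on the tool from outside, world axes, zero at the start; "torque": the same for the moment, N m; "width": finger opening in m; "finger_force": force on a finger pad.
Only numpy, scipy, OpenCV 4.12 (cv2) and the standard library are available. Lean on these libraries where they do the work, as an engineer would, in place of code of your own. Each camera call takes 0.05 s, during which the arm holds its last target. There are 200 camera calls.

### The job

One of the three identical closed tins on the board is full and clearly the heaviest. Going from the left pad to the right pad, pick each tin up clear of the board to feel its weight, with only one tin off the board at a time, and before going on to the next set it gently back, upright, where it stood (no dropping or tipping; leave the other things on the table alone). Finish holding the heaviest tin still and upright in the gripper over the board, at least 15 cm above the table, with the other two back in their places.

Things in the scene. Friction and masses are not known exactly. Their poses are not given: they have to be found in the camera images.
- board: Flat wooden board fixed to the table, 110 (its x) x 420 (its y) x 12 mm high, with a dark batten 14 mm wide and 8 mm high on each end and three round dark rubber pads in a row along its y. Origin: centre of its underside, on the table. At yaw 0 its y points to the robot's left; the board may be turned up to 0.2 rad either way.
- pad_left (a point): Centre of the left dark rubber pad as the robot looks at it (board y = +140 mm), on the top face, 12 mm above the table. Pad diameter 84 mm, flush. One tin stands on it, up to 10 mm off its centre.
- pad_middle (a point): Centre of the middle dark rubber pad as the robot looks at it (board centre), on the top face, 12 mm above the table. Pad diameter 84 mm, flush. One tin stands on it, up to 10 mm off its centre.
- pad_right (a point): Centre of the right dark rubber pad as the robot looks at it (board y = -140 mm), on the top face, 12 mm above the table. Pad diameter 84 mm, flush. One tin stands on it, up to 10 mm off its centre.
- tin_a: One of three identical closed tins (green label, gold rim): upright cylinder 57 mm in diameter, 72 mm high, rigid, lid fixed. Origin: centre of its underside; z up along its axis. Any of the three may stand on any pad. The contents cannot be seen: one tin weighs about 0.55 to 0.75 kg, each of the other two 0.16 to 0.33 kg.
- tin_b: One of three identical closed tins (green label, gold rim): upright cylinder 57 mm in diameter, 72 mm high, rigid, lid fixed. Origin: centre of its underside; z up along its axis. Any of the three may stand on any pad. The contents cannot be seen: one tin weighs about 0.55 to 0.75 kg, each of the other two 0.16 to 0.33 kg.
- tin_c: One of three identical closed tins (green label, gold rim): upright cylinder 57 mm in diameter, 72 mm high, rigid, lid fixed. Origin: centre of its underside; z up along its axis. Any of the three may stand on any pad. The contents cannot be seen: one tin weighs about 0.55 to 0.75 kg, each of the other two 0.16 to 0.33 kg.
- mug: Plain off-white speckled mug with one handle, 78x117x97 mm. Bystander, right of the board. Origin under its middle. Loose; leave it alone.
- green_dish: Small jade-green dish, 87 mm across, 37 mm high. Bystander, right of the board near the table edge. Origin under its centre. Loose; leave it alone.
- fork: Steel fork lying flat, 198x27x17 mm, long side along its x. Bystander, far right of the board. Origin under its middle. Loose; leave it alone.
- spice_jar: White spice jar with a dark cap, 44 mm across, 96 mm high. Bystander, right of the board. Origin under its centre. Loose; leave it alone.
Not all that is in view belongs to the job. Leave any blue or pink look-alike of the tin_a alone.

How it is judged:
On the way, in this order (a step that is already met when the one before it is completed fails the run):
1. the tin from the left pad is held in the fingers with its underside more than 20 mm above the board, while the other two stand upright in their places (within 45 mm of their start) (((height (world z) of tin_a above 0.032 m and contact force between the fingers and tin_a above 0.5 N and distance of each of tin_b, tin_c from where it was at the start of the episode below 0.045 m and angle between each of tin_b, tin_c's own z axis and vertical below 0.15 rad and height (world z) of each of tin_b, tin_c below 0.022 m and horizontal distance between each of tin_b, tin_c and pad_left above 0.08 m) or (height (world z) of tin_b above 0.032 m and contact force between the fingers and tin_b above 0.5 N and distance of each of tin_a, tin_c from where it was at the start of the episode below 0.045 m and angle between each of tin_a, tin_c's own z axis and vertical below 0.15 rad and height (world z) of each of tin_a, tin_c below 0.022 m and horizontal distance between each of tin_a, tin_c and pad_left above 0.08 m) or (height (world z) of tin_c above 0.032 m and contact force between the fingers and tin_c above 0.5 N and distance of each of tin_a, tin_b from where it was at the start of the episode below 0.045 m and angle between each of tin_a, tin_b's own z axis and vertical below 0.15 rad and height (world z) of each of tin_a, tin_b below 0.022 m and horizontal distance between each of tin_a, tin_b and pad_left above 0.08 m))), for 0.2 s.
2. the tin from the middle pad is held in the fingers with its underside more than 20 mm above the board, while the other two stand upright in their places (within 45 mm of their start) (((height (world z) of tin_a above 0.032 m and contact force between the fingers and tin_a above 0.5 N and distance of each of tin_b, tin_c from where it was at the start of the episode below 0.045 m and angle between each of tin_b, tin_c's own z axis and vertical below 0.15 rad and height (world z) of each of tin_b, tin_c below 0.022 m and horizontal distance between each of tin_b, tin_c and pad_middle above 0.08 m) or (height (world z) of tin_b above 0.032 m and contact force between the fingers and tin_b above 0.5 N and distance of each of tin_a, tin_c from where it was at the start of the episode below 0.045 m and angle between each of tin_a, tin_c's own z axis and vertical below 0.15 rad and height (world z) of each of tin_a, tin_c below 0.022 m and horizontal distance between each of tin_a, tin_c and pad_middle above 0.08 m) or (height (world z) of tin_c above 0.032 m and contact force between the fingers and tin_c above 0.5 N and distance of each of tin_a, tin_b from where it was at the start of the episode below 0.045 m and angle between each of tin_a, tin_b's own z axis and vertical below 0.15 rad and height (world z) of each of tin_a, tin_b below 0.022 m and horizontal distance between each of tin_a, tin_b and pad_middle above 0.08 m))), for 0.2 s.
3. the tin from the right pad is held in the fingers with its underside more than 20 mm above the board, while the other two stand upright in their places (within 45 mm of their start) (((height (world z) of tin_a above 0.032 m and contact force between the fingers and tin_a above 0.5 N and distance of each of tin_b, tin_c from where it was at the start of the episode below 0.045 m and angle between each of tin_b, tin_c's own z axis and vertical below 0.15 rad and height (world z) of each of tin_b, tin_c below 0.022 m and horizontal distance between each of tin_b, tin_c and pad_right above 0.08 m) or (height (world z) of tin_b above 0.032 m and contact force between the fingers and tin_b above 0.5 N and distance of each of tin_a, tin_c from where it was at the start of the episode below 0.045 m and angle between each of tin_a, tin_c's own z axis and vertical below 0.15 rad and height (world z) of each of tin_a, tin_c below 0.022 m and horizontal distance between each of tin_a, tin_c and pad_right above 0.08 m) or (height (world z) of tin_c above 0.032 m and contact force between the fingers and tin_c above 0.5 N and distance of each of tin_a, tin_b from where it was at the start of the episode below 0.045 m and angle between each of tin_a, tin_b's own z axis and vertical below 0.15 rad and height (world z) of each of tin_a, tin_b below 0.022 m and horizontal distance between each of tin_a, tin_b and pad_right above 0.08 m))), for 0.2 s.
At the end, for the whole second after the job is handed in: The heaviest tin is held still in the fingers, upright (0.3 rad), underside over 0.14 m above the table, within 0.23 m of the board's centre, touching no board or tin; both lighter tins (each pressing on the board with under 4.3 N) stand upright, at rest, within 45 mm of their starts (((height (world z) of tin_a above 0.14 m and angle between tin_a's own z axis and vertical below 0.3 rad and linear speed of tin_a below 0.05 m/s and contact force between the fingers and tin_a above 1 N and horizontal distance between tin_a and board below 0.23 m and contact force between tin_a and board below 0.1 N and distance of each of tin_b, tin_c from where it was at the start of the episode below 0.045 m and angle between each of tin_b, tin_c's own z axis and vertical below 0.15 rad and height (world z) of each of tin_b, tin_c below 0.022 m and linear speed of each of tin_b, tin_c below 0.03 m/s and contact force between tin_a and tin_b below 0.1 N and contact force between tin_b and board between 0.8 and 4.3 N and contact force between tin_a and tin_c below 0.1 N and contact force between tin_c and board between 0.8 and 4.3 N) or (height (world z) of tin_b above 0.14 m and angle between tin_b's own z axis and vertical below 0.3 rad and linear speed of tin_b below 0.05 m/s and contact force between the fingers and tin_b above 1 N and horizontal distance between tin_b and board below 0.23 m and contact force between tin_b and board below 0.1 N and distance of each of tin_a, tin_c from where it was at the start of the episode below 0.045 m and angle between each of tin_a, tin_c's own z axis and vertical below 0.15 rad and height (world z) of each of tin_a, tin_c below 0.022 m and linear speed of each of tin_a, tin_c below 0.03 m/s and contact force between tin_b and tin_a below 0.1 N and contact force between tin_a and board between 0.8 and 4.3 N and contact force between tin_b and tin_c below 0.1 N and contact force between tin_c and board between 0.8 and 4.3 N) or (height (world z) of tin_c above 0.14 m and angle between tin_c's own z axis and vertical below 0.3 rad and linear speed of tin_c below 0.05 m/s and contact force between the fingers and tin_c above 1 N and horizontal distance between tin_c and board below 0.23 m and contact force between tin_c and board below 0.1 N and distance of each of tin_a, tin_b from where it was at the start of the episode below 0.045 m and angle between each of tin_a, tin_b's own z axis and vertical below 0.15 rad and height (world z) of each of tin_a, tin_b below 0.022 m and linear speed of each of tin_a, tin_b below 0.03 m/s and contact force between tin_c and tin_a below 0.1 N and contact force between tin_a and board between 0.8 and 4.3 N and contact force between tin_c and tin_b below 0.1 N and contact force between tin_b and board between 0.8 and 4.3 N))); the arm keeps its last pose, push and grip.
It fails at once if a tin is dropped: out of the fingers with its underside more than 20 mm above the board ((height (world z) of tin_a above 0.032 m and contact force between the fingers and tin_a below 0.01 N) or (height (world z) of tin_b above 0.032 m and contact force between the fingers and tin_b below 0.01 N) or (height (world z) of tin_c above 0.032 m and contact force between the fingers and tin_c below 0.01 N)).
It fails at once if a tin is tipped by more than 0.6 rad (angle between any of tin_a, tin_b, tin_c's own z axis and vertical above 0.6 rad).
It fails at once if a bystander is shifted by more than 40 mm (distance of any of mug, green_dish, fork, spice_jar from where it was at the start of the episode above 0.04 m).
It also fails if it takes over 58 s, if anything falls off the work surface, if the arm or the gripper's body presses on something with over 40 N, if the wrist force passes 120 N, or if a joint passes its speed limit or range.

## Working session

There is one attempt and no reset: what is moved stays moved. The work goes in short steps, Python scripts to look and compute and a tool call to move; the robot and the scene stay as the last step left them, time stands still between calls to the robot, and variables do not carry over. Pictures are saved under pics/ and viewed, at most 10 in all, crops included, and the job is handed in when it is done.

Besides the shell and the picture viewer there is one more tool, called after ">>>" as a command line: name --argument value ..., lists and objects as JSON in quotes. servo_tool: Moves the arm, as the interface text tells. Its arguments: {"type":"object","properties":{"offset":{"type":"array","items":{"type":"array","items":{"type":"number","minimum":-1,"maximum":1}}},"dr":{"type":"array","items":{"type":"array","items":{"type":"number","minimum":-1,"maximum":1}}},"grip":{"type":"array","items":{"type":"number"}},"force":{"type":"number"}},"required":["offset","dr","grip"]}

```bash
mkdir -p pics
python3 - <<'E'
from bench import monitor, optics
import cv2
s=monitor.state(); print({k:s[k] for k in('clock','tool_pos','orientation','width','contact_force')})
for n in('scene','top'):
    cv2.imwrite(f'pics/{n}0.png',optics.read_camera(n)); c=optics.calibration(n); print(n,c)
E
```

```text
{'clock': 0.0, 'tool_pos': array([0.12841616, 0.5346629 , 0.40414962]), 'orientation': array([[-9.72337983e-01,  2.33578030e-01, -3.89329933e-04],
       [ 2.33578325e-01,  9.72337344e-01, -1.12087207e-03],
       [ 1.16748943e-04, -1.18080552e-03, -9.99999296e-01]]), 'width': 0.08518881822141473, 'contact_force': array([ 0.22606655, -0.52244961, -0.38698052])}
scene {'K': array([[383.47866946,   0.        , 280.39687648],
       [  0.        , 383.47866946, 204.77198806],
       [  0.        ,   0.        ,   1.        ]]), 'R': array([[ 0.84977957, -0.52712549, -0.00366018],
       [-0.32307138, -0.515312  , -0.7937748 ],
       [ 0.4165328 ,  0.6757161 , -0.60820077]]), 't': array([-0.45810168,  0.19103032,  0.83370206])}
top {'K': array([[432.23553587,   0.        , 277.64406237],
       [  0.        , 432.23553587, 211.21341517],
       [  0.        ,   0.        ,   1.        ]]), 'R': array([[ 0.01047572, -0.99978776, -0.01773952],
       [-0.99021826, -0.00790376, -0.13930302],
       [ 0.13913324,  0.01902529, -0.99009089]]), 't': array([-0.00303977,  0.55910808,  1.12692628])}
```

View pics/top0.png

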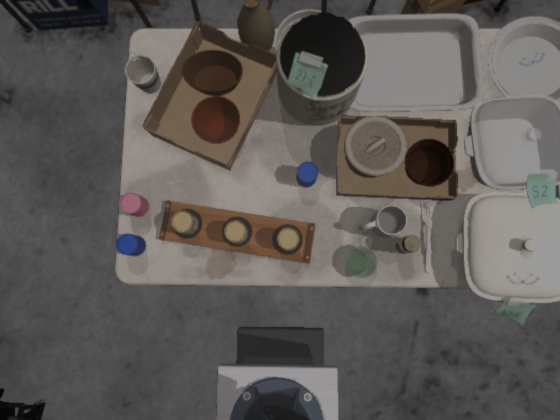

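View pics/scene0.png

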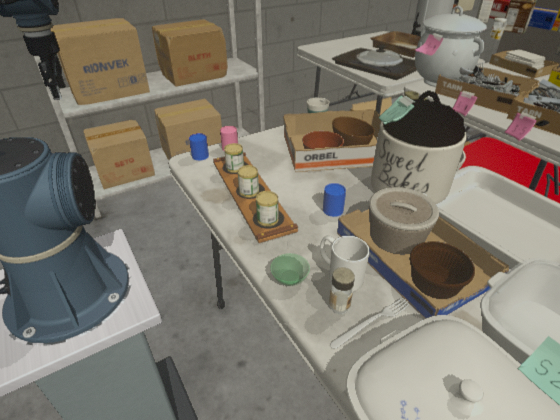

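The top view shows tin lids at about (184,223), (236,231) and (288,238). The board runs from (163,220) to (313,242), with blue and pink decoys to its left. The scene view agrees.

```bash
cat > h.py <<'E'
import numpy as np
from bench import monitor, optics
def ray(n,u,v,z):
    c=optics.calibration(n);R,t=c['R'],c['t'];o=-R.T@t
    d=R.T@np.linalg.solve(c['K'],[u,v,1.]);return o+d*(z-o[2])/d[2]
E
python3 - <<'E'
from h import *
import cv2
im=cv2.imread('pics/top0.png');h=cv2.cvtColor(im,cv2.COLOR_BGR2HSV)
for c in[(184,223),(236,231),(288,238)]:print(h[c[1],c[0]],h[c[1],c[0]+6])
m=cv2.inRange(h,(15,40,110),(40,180,255));r=np.zeros_like(m);r[190:270,150:325]=255;m&=r
m=cv2.morphologyEx(m,cv2.MORPH_OPEN,np.ones((3,3)))
n,l,st,ce=cv2.connectedComponentsWithStats(m)
for i in range(1,n):
    if st[i,4]>60:
        k=cv2.convexHull(np.argwhere(l==i)[:,::-1].astype(np.int32));(u,v),rad=cv2.minEnclosingCircle(k);print(st[i],(u,v),rad,ray('top',u,v,.084).round(4))
b=cv2.inRange(h,(3,90,30),(16,255,200))&r
b=cv2.morphologyEx(b,cv2.MORPH_OPEN,np.ones((3,3)))
bx=cv2.boxPoints(cv2.minAreaRect(np.argwhere(b)[:,::-1].astype(np.int32)));print([ray('top',*p,.012)[:2].round(3) for p in bx])
for n_,u,v in[('pink',133,205),('blue',132,245),('blue2',307,174),('mug',391,221)]:print(n_,ray('top',u,v,.07).round(3))
# scene check
im=optics.read_camera('scene');cv2.imwrite('pics/s.png',cv2.resize(im[130:250,180:320],None,fx=5,fy=5))
E
```

```text
[ 19  84 143] [ 19  86 143]
[ 19  83 144] [ 19  86 142]
[ 20  86 145] [ 20  87 146]
[172 212  21  20 323] (182.0, 221.5) 10.594910621643066 [0.5239 0.2491 0.084 ]
[225 221  21  20 326] (234.86395263671875, 231.31271362304688) 10.531707763671875 [0.4995 0.1111 0.084 ]
[278 229  21  20 327] (287.8406677246094, 238.3241729736328) 10.50592041015625 [ 0.4827 -0.0257  0.084 ]
[array([0.484, 0.327]), array([0.592, 0.315]), array([ 0.529, -0.1  ]), array([ 0.423, -0.083])]
pink [0.568 0.385 0.07 ]
blue [0.463 0.381 0.07 ]
blue2 [ 0.655 -0.075  0.07 ]
mug [ 0.531 -0.294  0.07 ]
```

View pics/s.png

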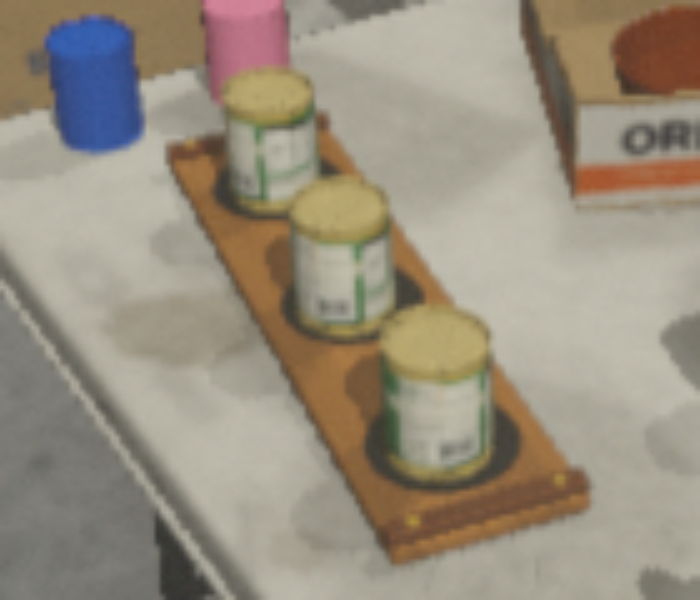

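>>> servo_tool --offset '[[-0.903,-0.371,0.208],[-0.903,-0.371,0.208],[-0.903,-0.371,0.208],[-0.903,-0.371,0.208],[-0.903,-0.371,0.208],[-0.903,-0.371,0.208],[-0.903,-0.371,0.208],[-0.903,-0.371,0.208],[-0.903,-0.371,0.208],[-0.903,-0.371,0.208],[-0.903,-0.371,0.208],[-0.903,-0.371,0.208],[-0.903,-0.371,0.208],[-0.903,-0.371,0.208],[-0.903,-0.371,0.208],[-0.903,-0.371,0.208],[-0.903,-0.371,0.208],[-0.903,-0.371,0.208]]' --dr '[[0,0,0.668],[0,0,0.668],[0,0,0.668],[0,0,0.668],[0,0,0.668],[0,0,0.668],[0,0,0.668],[0,0,0.668],[0,0,0.668],[0,0,0.668],[0,0,0.668],[0,0,0.668],[0,0,0.668],[0,0,0.668],[0,0,0.668],[0,0,0.668],[0,0,0.668],[0,0,0.668]]' --grip '[-1,-1,-1,-1,-1,-1,-1,-1,-1,-1,-1,-1,-1,-1,-1,-1,-1,-1]' --force 40

```text
clock: 1.65
tool_pos: [0.5235, 0.2497, 0.3011]
orientation: [[-0.001, 1.0, 0.0], [1.0, 0.001, 0.0], [0.0, 0.0, -1.0]]
contact_force: [1.1, -0.3, -1.2]
width: 0.0851
finger_force: 0.0
```

>>> servo_tool --offset '[[0,0,0.05],[0,0,0.1],[0,0,0.15],[0,0,0.18],[0,0,0.2],[0,0,0.2],[0,0,0.2],[0,0,0.2],[0,0,0.2],[0,0,0.2],[0,0,0.2],[0,0,0.2],[0,0,0.2],[0,0,0.2],[0,0,0.2],[0,0,0.2]]' --dr '[[0,0,0],[0,0,0],[0,0,0],[0,0,0],[0,0,0],[0,0,0],[0,0,0],[0,0,0],[0,0,0],[0,0,0],[0,0,0],[0,0,0],[0,0,0],[0,0,0],[0,0,0],[0,0,0]]' --grip '[-1,-1,-1,-1,-1,-1,-0.6,-0.4,-0.2,0,0.2,0.4,0.6,0.8,1,1]' --force 40

```text
clock: 2.98
tool_pos: [0.5247, 0.2492, 0.2023]
orientation: [[0.001, 1.0, 0.003], [1.0, -0.001, 0.001], [0.001, 0.003, -1.0]]
contact_force: [0.3, 0.7, 7.1]
width: 0.0565
finger_force: 38.7
```

>>> servo_tool --offset '[[0,0,-0.015],[0,0,-0.03],[0,0,-0.05],[0,0,-0.07],[0,0,-0.09],[0,0,-0.11],[0,0,-0.12],[0,0,-0.12],[0,0,-0.12],[0,0,-0.12],[0,0,-0.12],[0,0,-0.12],[0,0,-0.12],[0,0,-0.12]]' --dr '[[0,0,0],[0,0,0],[0,0,0],[0,0,0],[0,0,0],[0,0,0],[0,0,0],[0,0,0],[0,0,0],[0,0,0],[0,0,0],[0,0,0],[0,0,0],[0,0,0]]' --grip '[1,1,1,1,1,1,1,1,1,1,1,1,1,1]'

```text
clock: 4.15
tool_pos: [0.5241, 0.2489, 0.2605]
orientation: [[0.001, 1.0, -0.0], [1.0, -0.001, -0.0], [-0.0, -0.0, -1.0]]
contact_force: [-0.3, 0.2, -2.3]
width: 0.0566
finger_force: 39.7
```

Run:
```python
from h import *
import cv2
f=[]
for i in range(8):
    im=optics.read_camera('scene');f.append(monitor.state()['contact_force'])
f=np.array(f);print(f.mean(0),f.std(0),monitor.state()['tool_pos'],monitor.state()['torque'])
cv2.imwrite('pics/l.png',cv2.resize(im[60:260,140:320],None,fx=3,fy=3))
```

```text
[ 0.13314714 -0.00198062 -1.93247927] [0.4156528  0.34223873 0.46988663] [0.52411908 0.24893628 0.26068102] [-0.0663757   0.03718637 -0.03631461]
```

View pics/l.png

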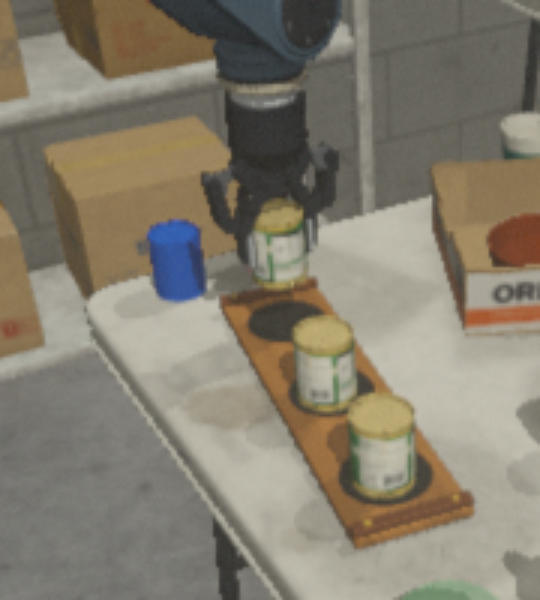

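The tin from the left pad is held above its empty pad at crop (285,320), and the other two are standing. It weighs about 1.9 N, so it is a light one. I'll put it back.

>>> servo_tool --offset '[[0,0,0.02],[0,0,0.04],[0,0,0.06],[0,0,0.08],[0,0,0.095],[0,0,0.105],[0,0,0.112],[0,0,0.116],[0,0,0.12],[0,0,0.12],[0,0,0.12],[0,0,0.12]]' --dr '[[0,0,0],[0,0,0],[0,0,0],[0,0,0],[0,0,0],[0,0,0],[0,0,0],[0,0,0],[0,0,0],[0,0,0],[0,0,0],[0,0,0]]' --grip '[1,1,1,1,1,1,1,1,1,1,1,1]'

```text
clock: 5.55
tool_pos: [0.5241, 0.2489, 0.2022]
orientation: [[0.001, 1.0, -0.0], [1.0, -0.001, -0.0], [-0.0, -0.0, -1.0]]
contact_force: [-8.6, -3.8, 15.6]
width: 0.0567
finger_force: 41.4
```

>>> servo_tool --offset '[[0,0,-0.001],[0,0,-0.001],[0,0,-0.001],[0,0,-0.001],[0,0,-0.001],[0,0,-0.001],[0,0,-0.001],[0,0,-0.001],[0,0,-0.04],[0,0,-0.1],[0,0,-0.16],[0,0,-0.2],[0,0,-0.2],[0,0,-0.2]]' --dr '[[0,0,0],[0,0,0],[0,0,0],[0,0,0],[0,0,0],[0,0,0],[0,0,0],[0,0,0],[0,0,0],[0,0,0],[0,0,0],[0,0,0],[0,0,0],[0,0,0]]' --grip '[0.4,0.2,0,-0.3,-0.6,-1,-1,-1,-1,-1,-1,-1,-1,-1]'

```text
clock: 6.72
tool_pos: [0.5242, 0.249, 0.3015]
orientation: [[0.001, 1.0, 0.002], [1.0, -0.001, 0.001], [0.001, 0.002, -1.0]]
contact_force: [-0.3, -0.0, -0.3]
width: 0.0855
finger_force: 0.0
```

>>> servo_tool --offset '[[-0.07,-0.012,0],[-0.14,-0.024,0],[-0.21,-0.036,0],[-0.276,-0.049,0],[-0.276,-0.049,0],[-0.276,-0.049,0.05],[-0.276,-0.049,0.1],[-0.276,-0.049,0.15],[-0.276,-0.049,0.18],[-0.276,-0.049,0.2],[-0.276,-0.049,0.2],[-0.276,-0.049,0.2],[-0.276,-0.049,0.2],[-0.276,-0.049,0.2],[-0.276,-0.049,0.2],[-0.276,-0.049,0.2],[-0.276,-0.049,0.2],[-0.276,-0.049,0.2],[-0.276,-0.049,0.2],[-0.276,-0.049,0.2]]' --dr '[[0,0,0],[0,0,0],[0,0,0],[0,0,0],[0,0,0],[0,0,0],[0,0,0],[0,0,0],[0,0,0],[0,0,0],[0,0,0],[0,0,0],[0,0,0],[0,0,0],[0,0,0],[0,0,0],[0,0,0],[0,0,0],[0,0,0],[0,0,0]]' --grip '[-1,-1,-1,-1,-1,-1,-1,-1,-1,-1,-1,-0.6,-0.4,-0.2,0,0.2,0.4,0.6,0.8,1]'

```text
clock: 8.38
tool_pos: [0.5001, 0.1111, 0.202]
orientation: [[0.001, 1.0, 0.003], [1.0, -0.001, 0.0], [0.0, 0.003, -1.0]]
contact_force: [1.6, 0.1, 7.0]
width: 0.0564
finger_force: 39.4
```

>>> servo_tool --offset '[[0,0,0],[0,0,0],[0,0,-0.015],[0,0,-0.03],[0,0,-0.05],[0,0,-0.07],[0,0,-0.09],[0,0,-0.11],[0,0,-0.12],[0,0,-0.12],[0,0,-0.12],[0,0,-0.12],[0,0,-0.12],[0,0,-0.12]]' --dr '[[0,0,0],[0,0,0],[0,0,0],[0,0,0],[0,0,0],[0,0,0],[0,0,0],[0,0,0],[0,0,0],[0,0,0],[0,0,0],[0,0,0],[0,0,0],[0,0,0]]' --grip '[1,1,1,1,1,1,1,1,1,1,1,1,1,1]'

```text
clock: 9.55
tool_pos: [0.4994, 0.1109, 0.2602]
orientation: [[0.001, 1.0, -0.001], [1.0, -0.001, -0.0], [-0.0, -0.001, -1.0]]
contact_force: [-0.2, 0.3, -3.2]
width: 0.0562
finger_force: 39.7
```

Run:
```python
from h import *
import cv2
f=[]
for i in range(8):
    im=optics.read_camera('scene');f.append(monitor.state()['contact_force'])
f=np.array(f);print(f.mean(0),f.std(0),monitor.state()['tool_pos'],monitor.state()['torque'])
cv2.imwrite('pics/m.png',cv2.resize(im[60:260,140:320],None,fx=3,fy=3))
```

```text
[-0.22527102  0.06813789 -2.67539889] [0.5954763  0.42796198 0.48589893] [0.49948716 0.11097099 0.26066894] [-0.02330904 -0.01250519  0.00054759]
```

View pics/m.png

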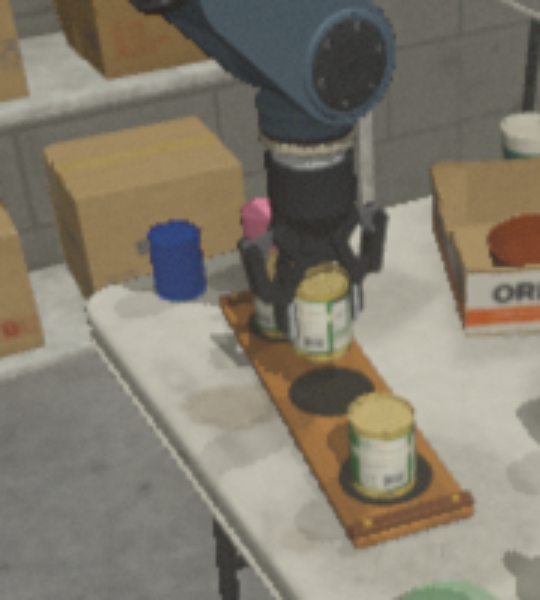

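The middle tin is held clear of its pad at (332,390), and the left tin is back upright behind it. It weighs about 2.7 N, also light. I'll put it back, a little less hard this time.

>>> servo_tool --offset '[[0,0,0.02],[0,0,0.04],[0,0,0.06],[0,0,0.08],[0,0,0.095],[0,0,0.105],[0,0,0.112],[0,0,0.116],[0,0,0.119],[0,0,0.119],[0,0,0.119],[0,0,0.119]]' --dr '[[0,0,0],[0,0,0],[0,0,0],[0,0,0],[0,0,0],[0,0,0],[0,0,0],[0,0,0],[0,0,0],[0,0,0],[0,0,0],[0,0,0]]' --grip '[1,1,1,1,1,1,1,1,1,1,1,1]'

```text
clock: 10.95
tool_pos: [0.4994, 0.1109, 0.202]
orientation: [[0.001, 1.0, -0.0], [1.0, -0.001, -0.0], [-0.0, -0.0, -1.0]]
contact_force: [-4.9, -1.3, 6.9]
width: 0.0568
finger_force: 40.4
```

>>> servo_tool --offset '[[0,0,0],[0,0,0],[0,0,0],[0,0,0],[0,0,0],[0,0,0],[0,0,0],[0,0,0],[0,0,-0.04],[0,0,-0.1],[0,0,-0.16],[0,0,-0.2],[0,0,-0.2],[0,0,-0.2]]' --dr '[[0,0,0],[0,0,0],[0,0,0],[0,0,0],[0,0,0],[0,0,0],[0,0,0],[0,0,0],[0,0,0],[0,0,0],[0,0,0],[0,0,0],[0,0,0],[0,0,0]]' --grip '[0.4,0.2,0,-0.3,-0.6,-1,-1,-1,-1,-1,-1,-1,-1,-1]'

```text
clock: 12.12
tool_pos: [0.4996, 0.111, 0.302]
orientation: [[0.001, 1.0, 0.002], [1.0, -0.001, 0.0], [0.0, 0.002, -1.0]]
contact_force: [-1.0, 0.7, -0.2]
width: 0.0853
finger_force: 0.0
```

>>> servo_tool --offset '[[-0.07,-0.008,0],[-0.14,-0.016,0],[-0.21,-0.024,0],[-0.273,-0.034,0],[-0.273,-0.034,0],[-0.273,-0.034,0.05],[-0.273,-0.034,0.1],[-0.273,-0.034,0.15],[-0.273,-0.034,0.18],[-0.273,-0.034,0.2],[-0.273,-0.034,0.2],[-0.273,-0.034,0.2],[-0.273,-0.034,0.2],[-0.273,-0.034,0.2],[-0.273,-0.034,0.2],[-0.273,-0.034,0.2],[-0.273,-0.034,0.2],[-0.273,-0.034,0.2],[-0.273,-0.034,0.2],[-0.273,-0.034,0.2]]' --dr '[[0,0,0],[0,0,0],[0,0,0],[0,0,0],[0,0,0],[0,0,0],[0,0,0],[0,0,0],[0,0,0],[0,0,0],[0,0,0],[0,0,0],[0,0,0],[0,0,0],[0,0,0],[0,0,0],[0,0,0],[0,0,0],[0,0,0],[0,0,0]]' --grip '[-1,-1,-1,-1,-1,-1,-1,-1,-1,-1,-1,-0.6,-0.4,-0.2,0,0.2,0.4,0.6,0.8,1]'

```text
clock: 13.78
tool_pos: [0.4829, -0.0255, 0.2024]
orientation: [[0.001, 1.0, 0.003], [1.0, -0.001, -0.0], [-0.0, 0.003, -1.0]]
contact_force: [0.4, 0.7, 7.0]
width: 0.0562
finger_force: 41.4
```

>>> servo_tool --offset '[[0,0,0],[0,0,0],[0,0,-0.015],[0,0,-0.03],[0,0,-0.05],[0,0,-0.07],[0,0,-0.09],[0,0,-0.11],[0,0,-0.12],[0,0,-0.12],[0,0,-0.12],[0,0,-0.12],[0,0,-0.12],[0,0,-0.12]]' --dr '[[0,0,0],[0,0,0],[0,0,0],[0,0,0],[0,0,0],[0,0,0],[0,0,0],[0,0,0],[0,0,0],[0,0,0],[0,0,0],[0,0,0],[0,0,0],[0,0,0]]' --grip '[1,1,1,1,1,1,1,1,1,1,1,1,1,1]' --force 60

```text
clock: 14.95
tool_pos: [0.4822, -0.0255, 0.2607]
orientation: [[0.001, 1.0, -0.001], [1.0, -0.001, 0.0], [0.0, -0.001, -1.0]]
contact_force: [-0.6, -0.6, -5.3]
width: 0.0563
finger_force: 62.8
```

Run:
```python
from h import *
import cv2
f=[]
for i in range(8):
    im=optics.read_camera('scene');f.append(monitor.state()['contact_force'])
f=np.array(f);print(f.mean(0),f.std(0),monitor.state()['tool_pos'],monitor.state()['torque'])
cv2.imwrite('pics/r.png',cv2.resize(im[60:260,140:320],None,fx=3,fy=3))
```

```text
[-0.01079563 -0.20315275 -5.97216298] [0.29597577 0.28363715 0.28140714] [ 0.48234237 -0.02553947  0.2611571 ] [ 0.02205454 -0.00450212  0.00792648]
```

View pics/r.png

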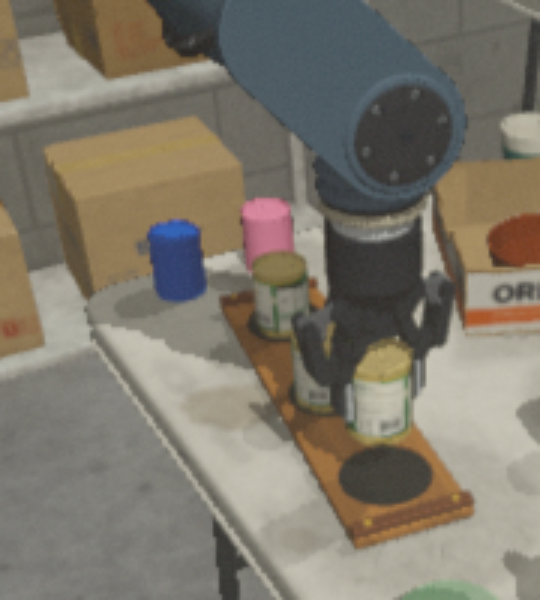

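The right tin is held clear of its pad at (385,475), with the other two upright behind it. It weighs about 6 N, so it is the heaviest. I'll lift it another 12 cm and hold it there.

>>> servo_tool --offset '[[0,0,-0.03],[0,0,-0.06],[0,0,-0.1],[0,0,-0.14],[0,0,-0.18],[0,0,-0.21],[0,0,-0.23],[0,0,-0.24],[0,0,-0.24],[0,0,-0.24],[0,0,-0.24],[0,0,-0.24],[0,0,-0.24],[0,0,-0.24],[0,0,-0.24],[0,0,-0.24]]' --dr '[[0,0,0],[0,0,0],[0,0,0],[0,0,0],[0,0,0],[0,0,0],[0,0,0],[0,0,0],[0,0,0],[0,0,0],[0,0,0],[0,0,0],[0,0,0],[0,0,0],[0,0,0],[0,0,0]]' --grip '[1,1,1,1,1,1,1,1,1,1,1,1,1,1,1,1]'

```text
clock: 16.68
tool_pos: [0.4823, -0.0255, 0.3811]
orientation: [[0.001, 1.0, -0.0], [1.0, -0.001, 0.0], [0.0, -0.0, -1.0]]
contact_force: [0.1, 0.4, -5.1]
width: 0.0561
finger_force: 63.3
```

Run:
```python
from h import *
import cv2
im=optics.read_camera('scene');s=monitor.state();print(s['tool_pos'],s['contact_force'],s['width'],s['finger_force'],abs(s['dq']).max())
cv2.imwrite('pics/f.png',cv2.resize(im[60:260,140:320],None,fx=3,fy=3))
```

```text
[ 0.48235339 -0.02551084  0.38111515] [ 0.24654635  0.42854216 -6.05296226] 0.056339801414391905 63.32947254180908 0.0019410311032461145
```

View pics/f.png

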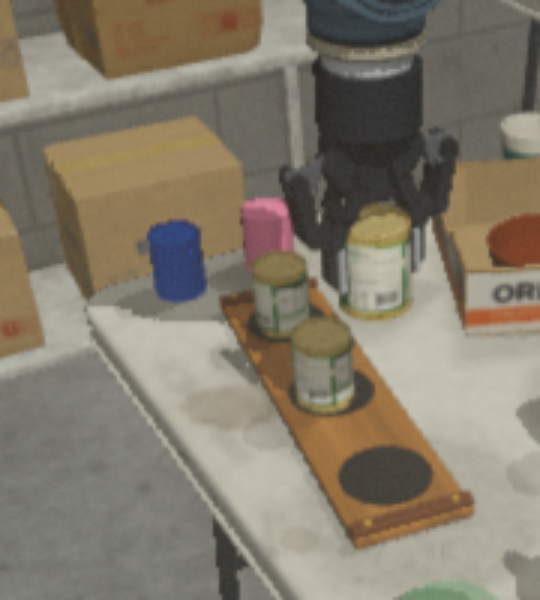

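The heavy tin is held upright at (378,262), well above the board. Both light tins stand on their pads at (281,295) and (323,365).

```bash
python3 -c "
from bench import ticket
print(ticket.close_job())"
```

```text
the job is handed in; nothing more can be done
None
```

The job is handed in: the tin from the right pad is the heaviest (about 6 N, against 1.9 N left and 2.7 N middle), and the gripper holds it still and upright about 19 cm above the table, with the other two back on their pads; the hand-in returned no verdict.

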